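# Layer the frames for the dry box, then crack its lid

### The arm

A 6-joint arm with a two-finger parallel gripper is mounted at the origin on the work surface. World frame = base frame: x ahead of the robot, y to its left, z up, the work surface at z = 0. Lengths are in mm, angles in rad, forces in N, time in s.
With the tool pointing down it reaches from about 275 to 825 mm from the base axis. Payload 5.2 kg.
Tool frame: the origin (TCP) lies at the very end of the fingers, on their centre line; the grasp point (between the pads) lies 19 mm behind it; z points along the fingers, y is the direction in which the jaws open and shut (so a half turn about z gives the same grasp; the last joint's range is limited). The gripper opens to 93 mm and grips with 3 to 60 N. Pads are 15 mm wide; open, the fingers measure 128 mm over their backs; the gripper's body (75 mm by 188 mm) begins 65 mm behind the grasp point.
Start: joints at [0.969, 0.259, 1.535, -0, 1.348, -0.203], TCP at [213.551, 506.854, 194.653] pointing down, gripper open.
Joint ranges: [-3.14, 3.14], [-0.91, 2.08], [0.19, 2.58], [-1.22, 4.36], [0.22, 2.71], [-3.12, 3.12]. Speed limits (rad/s): [2.57, 2.57, 3.14, 3.14, 3.14, 3.14].

### API

Orientations are given as [roll, pitch, yaw] about the fixed x, y, z axes, in that order (R = Rz(yaw) Ry(pitch) Rx(roll)).
In Python, from bench import robot gives the robot as it stands. The module is installed in compiled form; this text tells all that it offers. Calls block until the motion is done:
- robot.move_ptp(position, orientation): joint-space move of the TCP to a pose.
- robot.move_linear(position, ori=None, speed=150, f_stop=None): straight line of the TCP; ori=None keeps the orientation; speed is the mean speed in mm/s. With f_stop (N) it stops when the force on the tool has changed by that much, and returns True; else False.
- robot.move_j(angles): joint-space move.
- robot.move_gripper(opening): opening from 0.0 (shut) to 1.0 (fully open); the grip force is fixed at half the most; returns when the fingers have stopped.
- robot.sleep(seconds).
- robot.inverse_kinematics(position, orientation): joint angles nearest the present ones, or None.
- robot.get_image(name): name is "scene" or "side" or "wrist"; returns a dict with "img" (384x512x3 uint8, blue, green, red), "fovy" (degrees; the focal length in pixels is half the picture's height over the tangent of half this angle, whatever the lens; pixels are square), "cx", "cy" (the principal point, pixels), "eye" and "orientation" of the camera in the world. Camera axes: x right, y down, z forward; pixel columns grow to the right and rows downward; lengths in mm; the calibration is good to about 2 mm. A picture is of the moment at which its call begins. There is no depth.
A pose or a line that the arm cannot do raises robot.MotionError and nothing moves.
- robot.hand_in(): hands the job in, once; it reports no verdict.
Readings, each from a call of its own:
- robot.current_t(): time.
- robot.current_qpos(): joint angles.
- robot.current_joint_vel(): joint speeds.
- robot.current_joint_efforts(): joint torques, N m.
- robot.current_tcp_pos(): TCP position.
- robot.current_eef_rot(): TCP orientation.
- robot.current_contact_force(): force on the tool from outside, world axes, zero at the start.
- robot.current_ft_torque(): the same for the moment, N m.
- robot.current_gripper_width(): opening from 0.0 (shut) to 1.0 (fully open).
Only numpy, scipy, OpenCV 4.12 (cv2) and the standard library are available. Lean on these libraries where they do the work, as an engineer would, in place of code of your own. Each camera call takes 0.05 s, during which the arm holds its last target. There are 200 camera calls.

### The job

Get a load ready for the dry box: lay the pressboard separator squarely on the carriage end frame in the tray, then stack the other end frame squarely on the separator; lower both into place, do not drop them. Only then take hold of the dry box's lid, break it off its sticky seal without letting it fly up, and hold it just ajar, the front edge about 20 mm up, so that the air bleeds in: the program finishes while the gripper still holds the lid there. Leave everything else on the table where it is.

Things in the scene. Friction and masses are not known exactly. Their poses are not given: they have to be found in the camera images.
- tray: Shallow steel drying tray, 152 mm (own x) by 166 mm (own y), walls 3 mm thick, rim 10 mm high, inner floor 3 mm above its origin; wire ears stand to 22 mm at own y = +82 and -82 mm. Fixed on the table, on the robot's left or right, the dry box on the other side. Origin: centre of its underside.
- frame_lower: Cast aluminium carriage end frame, 60 mm (own x) by 120 mm (own y) by 14 mm (z), 0.2 kg: two long rails 12 mm wide along its long sides, joined by a bar at each end and one across the middle, with two open windows between. The same after a half turn. Origin: centre of its underside. This one already lies flat in the tray, about in its middle, roughly along the tray: the first layer.
- frame_upper: Cast aluminium carriage end frame, 60 mm (own x) by 120 mm (own y) by 14 mm (z), 0.2 kg: two long rails 12 mm wide along its long sides, joined by a bar at each end and one across the middle, with two open windows between. The same after a half turn. Origin: centre of its underside. This one lies on two battens out on the table: the next layer. It starts with its underside 18 mm above the table.
- separator: Brown pressboard separator sheet, rigid, 66 mm (own x) by 126 mm (own y) by 5 mm thick, 45 g, 3 mm larger all round than the frames. The same after a half turn. It starts on two battens, its underside 18 mm above the table. Origin: centre of its underside.
- battens_a: Pair of beech battens, each 54 mm (own x) by 12 mm (own y) by 18 mm high, at own y = +38 and -38 mm, fixed on the table; the separator lies across them, centred, with its long side along own y. The space between the battens is open. Origin: midway between them, at table height.
- battens_b: Pair of battens of the same kind, on which the upper frame lies, centred, with its long side along own y. The two pairs lie one behind the other in the middle of the table, in either order.
- drybox: Green sheet-steel dry box, 200 mm (own x) by 250 mm (own y), 108 mm high to the top of its lid, fixed on the table; its front faces own -x. The lid is hinged along the far (own +x) edge; the two swing bolts at the front are already let down. Origin: centre of its underside.
- lid_handle (a point): Middle of the bar of the steel bow handle on the dry box's lid. The bar is round, 12 mm thick, runs along the point's own y, is free for 84 mm between its legs and lies 34 mm above the lid's top (142 mm above the table when shut). The lid's hinge line runs along the point's own y, 178 mm behind (own +x) and 42 mm below the bar. The point turns with the lid.
- drybox_lid: The dry box's lid, 208 mm (own x) by 258 mm (own y), 12 mm thick. Its own z is vertical when shut; its tilt is the opening angle (0.1 rad lifts the front edge 21 mm, the handle 18 mm). 0.6 kg, it falls shut if let go. A sticky gasket holds it: pulling up at the handle the pull rises to 15 to 20 N some 3 mm up, then the seal lets go; past 6 mm only 3 to 5 N of weight is left. Origin: its middle.
- spring_barrel: Brass return spring barrel, a flanged drum 46 mm in diameter and 34 mm high, standing on the table. Bystander. Origin: centre of its underside.
- shift_key: Chromed shift key, a flat lever about 100 mm long and 10 mm high with a round key top 20 mm in diameter. Bystander. Origin: on the table under its middle.
- brush: Brush with a turned beech handle, 190 mm long, 42 mm wide, 20 mm high. Bystander. Origin: on the table under its middle.
- screwdriver: Screwdriver with a turned wooden handle, 190 mm long, 26 mm high. Bystander. Origin: on the table under its middle.
- ribbon_spool: Steel ribbon spool with black ribbon, 52 mm in diameter, 14 mm high, lying flat. Bystander. Origin: centre of its underside.
- oil_can: Small copper oil can, 64 mm in diameter, 125 mm high to the tip of its slanting brass spout. Bystander. Origin: centre of its underside.
- screw_tin: Open round screw tin, 72 mm in diameter, 30 mm high. Bystander. Origin: centre of its underside.
Mind the look-alikes: they are no part of the job. What is shaped like the frame_upper but green, orange or yellow is not meant.

How it is judged:
By the outcome, as a careful person would: the job done as asked, in the order asked, and still so for the second after the job is handed in, while the arm keeps its last pose, push and grip.
It also fails if it takes over 72 s, if anything falls off the work surface, if the arm or the gripper's body presses on something with over 40 N, if the wrist force passes 120 N, or if a joint passes its speed limit or range.

## Working session

There is one attempt and no reset: what is moved stays moved. The work goes in short steps, each a Python script; the robot and the scene stay as the last script left them, time stands still between calls to the robot, and variables do not carry over. Pictures are saved under pics/ and viewed, about 8 in all and at most 12, crops included, and the job is handed in when it is done.

```bash
mkdir -p pics; cat > h.py <<'E'
from bench import robot
import numpy as np, cv2
from scipy.spatial.transform import Rotation as R
def snap(name,fn):
    d=robot.get_image(name); cv2.imwrite('pics/'+fn+'.png',d['img'])
    np.save('pics/'+fn+'.npy',{k:d[k] for k in d if k!='img'},allow_pickle=True); return d
def load(fn): return np.load('pics/'+fn+'.npy',allow_pickle=True).item()
def K(d):
    f=192/np.tan(np.radians(d['fovy'])/2); return f
def px2w(d,u,v,z):
    r=R.from_euler('xyz',d['orientation']).as_matrix()@np.array([(u-d['cx'])/K(d),(v-d['cy'])/K(d),1])
    e=np.array(d['eye']); return e+r*(z-e[2])/r[2]
def w2px(d,p):
    c=R.from_euler('xyz',d['orientation']).as_matrix().T@(np.array(p)-np.array(d['eye']))
    return np.array([d['cx']+K(d)*c[0]/c[2], d['cy']+K(d)*c[1]/c[2]])
E
python3 - <<'E'
from h import *
for n in ['scene','side']:
    d=snap(n,n+'0'); print(n,d['fovy'],d['cx'],d['cy'],d['eye'],d['orientation'])
a=np.vstack([cv2.imread('pics/scene0.png'),cv2.imread('pics/side0.png')])
cv2.imwrite('pics/both0.png',cv2.resize(cv2.imread('pics/scene0.png'),(800,600),interpolation=cv2.INTER_CUBIC))
cv2.imwrite('pics/side0b.png',cv2.resize(cv2.imread('pics/side0.png'),(800,600),interpolation=cv2.INTER_CUBIC))
print(robot.current_tcp_pos(),robot.current_eef_rot(),robot.current_t())
E
```

```text
scene 48.84730176864931 259.13531971368576 187.3103825344716 [1152.21465044  984.7789196   977.02734176] [-2.19377403 -0.01514321  2.5825786 ]
side 43.60557303791882 253.79108670497516 194.7234878893803 [-177.84877703 -737.21210889 1124.15199394] [-2.37874598  0.01897593 -0.79077349]
[213.23464634 506.43199706 193.94218234] [-3.14006658e+00 -3.38456439e-04  2.74280356e+00] 0.1
```

View pics/both0.png

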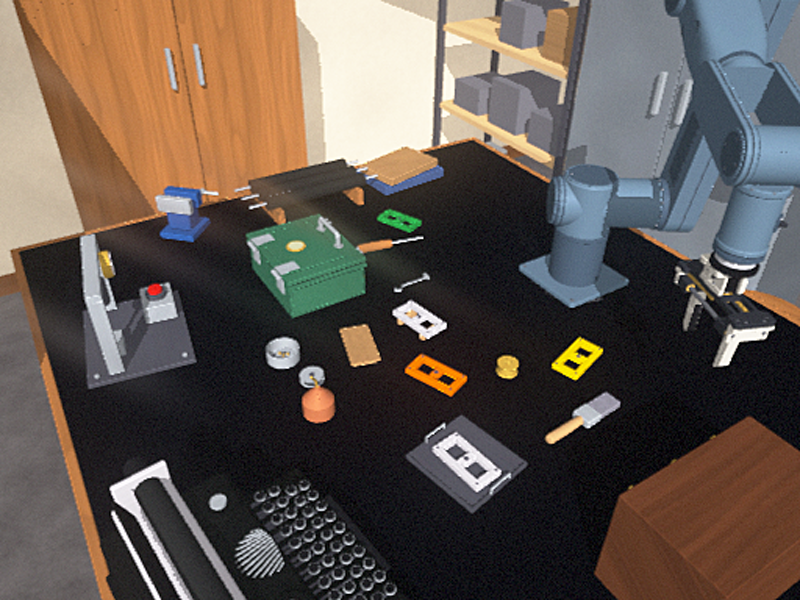

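View pics/side0b.png

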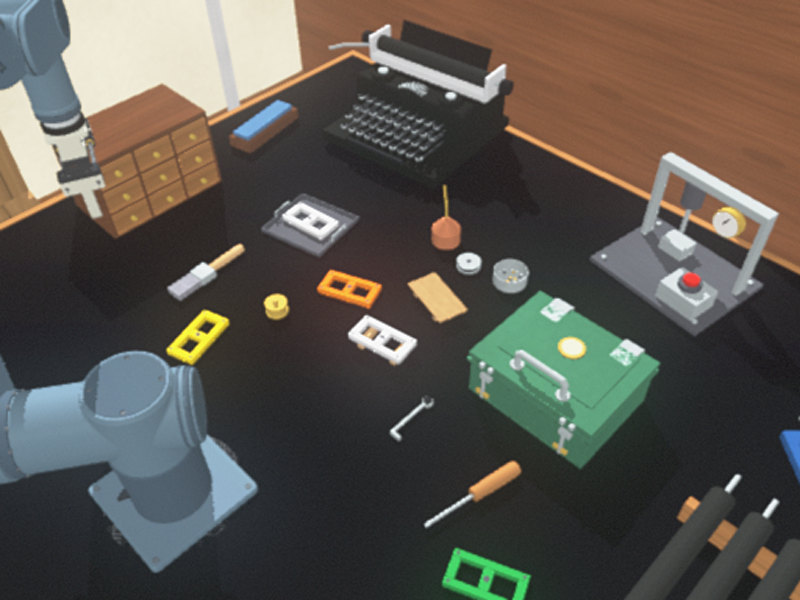

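Both views: the white upper frame is at scene (420,319) / side (382,340), the separator at (361,345) / (437,297) and the tray at (466,462) / (310,222). The dry box handle is at (330,232) / (541,372) in the enlarged views.

```bash
python3 - <<'E'
from h import *
s=800/512
a,b=load('scene0'),load('side0')
for n,p,q,z in [('frU',(420,319),(382,340),32),('sep',(361,345),(437,297),23),('frL',(466,462),(310,219),17),('handle',(330,232),(541,372),142),('spool',(312,376),(468,262),14),('oil',(318,405),(446,235),50),('orange',(436,374),(350,289),14),('barrel',(507,366),(277,306),34),('tin',(283,352),(510,275),30)]:
    print(n,px2w(a,p[0]/s,p[1]/s,z).round(),px2w(b,q[0]/s,q[1]/s,z).round())
# frame corners for yaw coarse: long axis ends
for n,d,p,q,z in [('frU',b,(351,325),(410,356),32),('sep',b,(420,275),(456,320),23),('frL',b,(284,210),(335,234),17),('handle',b,(517,357),(566,390),142),('handleA',a,(320,222),(338,243),142)]:
    P,Q=px2w(d,p[0]/s,p[1]/s,z),px2w(d,q[0]/s,q[1]/s,z); print(n,P.round(),Q.round(),np.linalg.norm(P-Q).round(),np.degrees(np.arctan2(*(Q-P)[1::-1])).round())
E
```

```text
frU [468. -16.  32.] [463. -35.  32.]
sep [625. -14.  23.] [628. -27.  23.]
frL [618. 370.  17.] [615. 357.  17.]
handle [ 548. -307.  142.] [ 532. -347.  142.]
spool [758.  12.  14.] [758.   1.  14.]
oil [799. 128.  50.] [760.  68.  50.]
orange [530. 142.  14.] [526. 126.  14.]
barrel [399. 217.  34.] [379. 181.  34.]
tin [786. -74.  30.] [775. -99.  30.]
frU [448.  37.  32.] [ 471. -102.   32.] 141.0 -80.0
sep [651.  42.  23.] [607. -98.  23.] 147.0 -107.0
frL [595. 426.  17.] [620. 276.  17.] 152.0 -81.0
handle [ 530. -298.  142.] [ 530. -398.  142.] 101.0 -90.0
handleA [ 547. -365.  142.] [ 555. -251.  142.] 114.0 86.0
```

```bash
python3 - <<'E'
from h import *
robot.move_ptp([520,-22,300],[np.pi,0,np.pi/2])
d=snap('wrist','w1'); print({k:d[k] for k in d if k!='img'})
print(robot.current_t(),robot.current_tcp_pos(),robot.current_eef_rot(),robot.current_qpos())
robot.move_ptp([560,362,280],[np.pi,0,np.pi/2])
d=snap('wrist','w2'); print({k:d[k] for k in d if k!='img'})
print(robot.current_t(),robot.current_qpos())
cv2.imwrite('pics/w12.png',cv2.resize(np.hstack([cv2.imread('pics/w1.png'),cv2.imread('pics/w2.png')]),None,fx=.78,fy=.78,interpolation=cv2.INTER_AREA))
E
```

```text
{'fovy': 69.31170575064252, 'cx': 256.6835817966563, 'cy': 188.36737582589885, 'eye': array([521.35834837,  57.97921129, 489.39730317]), 'orientation': array([2.85660064e+00, 2.01666032e-05, 2.50914868e-03])}
2.3667 [519.9228531  -21.05021032 299.88482171] [-3.14137368e+00 -3.13984049e-04  1.57235941e+00] [-2.55232734e-01  1.54875631e-01  1.41301409e+00  2.48072870e-04
  1.57399447e+00 -2.56795098e-01]
{'fovy': 69.31170575064252, 'cx': 256.6835817966563, 'cy': 188.36737582589885, 'eye': array([562.0337201 , 440.07466224, 469.7170796 ]), 'orientation': array([ 2.85574537e+00, -6.88749130e-04, -1.10449548e-04])}
3.8583 [ 4.04825844e-01  4.41539551e-01  1.06704241e+00 -5.22875742e-04
  1.63252921e+00  4.06578850e-01]
```

View pics/w12.png

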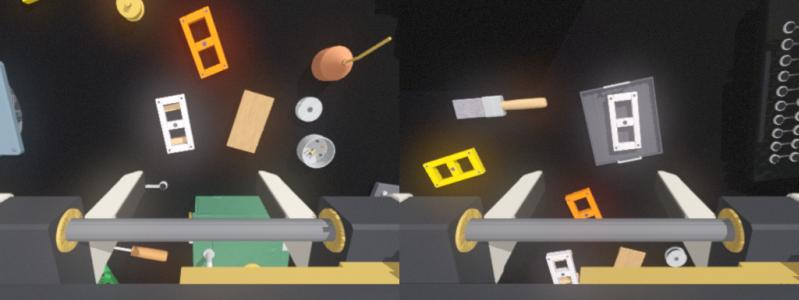

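Wrist views: frame_upper at (175,124) and the separator at (250,121) in the left half; the tray with frame_lower at (622,121) in the right half. Now I'll fit rectangles in world coordinates.

```bash
cat >> h.py <<'E'
def seg(img,kind):
    h=cv2.cvtColor(img,cv2.COLOR_BGR2HSV)
    return cv2.inRange(h,(0,0,150),(180,50,255)) if kind=='w' else cv2.inRange(h,(8,60,90),(22,200,255))
def fit(fn,kind,c,z,win=60,crop=None):
    img=cv2.imread('pics/'+fn+'.png'); d=load(fn); m=seg(img,kind)
    x0,y0=int(c[0]-win),int(c[1]-win); mm=np.zeros_like(m); ys=slice(max(y0,0),y0+2*win); xs=slice(max(x0,0),x0+2*win); mm[ys,xs]=m[ys,xs]
    cs,_=cv2.findContours(mm,cv2.RETR_EXTERNAL,cv2.CHAIN_APPROX_NONE); k=max(cs,key=cv2.contourArea)
    hull=cv2.convexHull(k)[:,0,:].astype(float)
    P=np.array([px2w(d,u,v,z)[:2] for u,v in hull],np.float32)
    (cx,cy),(w,h),a=cv2.minAreaRect(P); 
    if w>h: a+=90; w,h=h,w
    a=(a+90+90)%180-90  # direction of long axis, deg, from x
    box=cv2.boxPoints(cv2.minAreaRect(P)); 
    b=np.array([w2px(d,[p[0],p[1],z]) for p in box])
    v=img[ys,xs].copy(); v=cv2.resize(v,(400,400),interpolation=cv2.INTER_CUBIC)
    q=((b-[max(x0,0),max(y0,0)]+.5)*400/(2*win)).astype(int); cv2.polylines(v,[q],True,(0,0,255),1)
    return (cx,cy,w,h,a),v
E
python3 - <<'E'
from h import *
o=[]
for fn,k,c,z in [('w1','w',(224,158),32),('w1','b',(321,155),23),('w2','w',(287,155),17)]:
    r,v=fit(fn,k,c,z); print(np.round(r,1)); o.append(v)
v=cv2.imread('pics/w2.png')[80:230,220:350]; o.append(cv2.resize(v,(400,400)))
cv2.imwrite('pics/c1.png',cv2.resize(np.vstack([np.hstack(o[:2]),np.hstack(o[2:])]),(600,600)))
E
```

```text
[468.5 -26.1  62.4 121.2 -79.8]
[628.5 -23.   70.3 129.5  74.4]
[615.3 361.8  62.4 123.  -82.8]
```

View pics/c1.png

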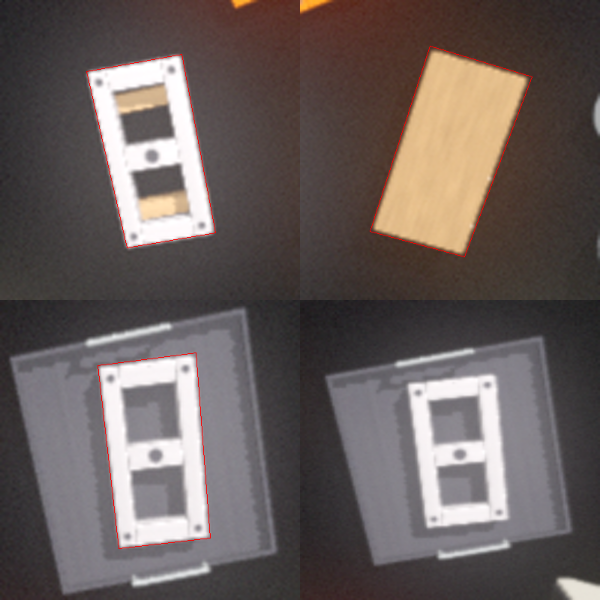

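```bash
cat >> h.py <<'E'
def down(x,y,z,a): return [x,y,z],[np.pi,0,np.radians(a)]
def ptp(*a): robot.move_ptp(*down(*a))
def lin(x,y,z,a,speed=150,f=None): return robot.move_linear([x,y,z],[np.pi,0,np.radians(a)],speed=speed,f_stop=f)
E
python3 - <<'E'
from h import *
x,y,a=628.5,-23,74.4
ptp(x,y,130,a)
d=snap('wrist','w3'); c=w2px(d,[x,y,23]); r,v=fit('w3','b',c,23,win=90); print(c,np.round(r,1))
cv2.imwrite('pics/c2.png',v)
if abs(r[2]-66)<6 and abs(r[3]-126)<6 and np.hypot(r[0]-x,r[1]-y)<8:
    x,y,a=r[0],r[1],r[4]
    lin(x,y,40,a,150); hit=lin(x,y,8,a,60,f=8); print('hit',hit,robot.current_tcp_pos())
    if not hit:
        robot.move_gripper(0.5); print(robot.current_gripper_width()*93)
        lin(x,y,60,a,80); print(robot.current_gripper_width()*93,robot.current_contact_force())
        lin(x,y,160,a,200)
        ptp(560,362,230,97.2)
        d=snap('wrist','w4'); print(robot.current_tcp_pos(),robot.current_eef_rot())
        cv2.imwrite('pics/c3.png',np.hstack([cv2.resize(d['img'],(800,600)),]))
print(robot.current_t())
E
```

```text
[255.14279843 182.80349823] [629.1 -23.1  68.6 127.   74.5]
hit False [629.09784257 -23.09345683   7.805513  ]
46.55628738610236
46.04219013996553 [0.20697676 0.25513708 0.39019096]
[560.69082914 360.5105796  229.4817879 ] [-3.14095668e+00  6.67840023e-04  1.69437486e+00]
10.7667
```

View pics/c3.png

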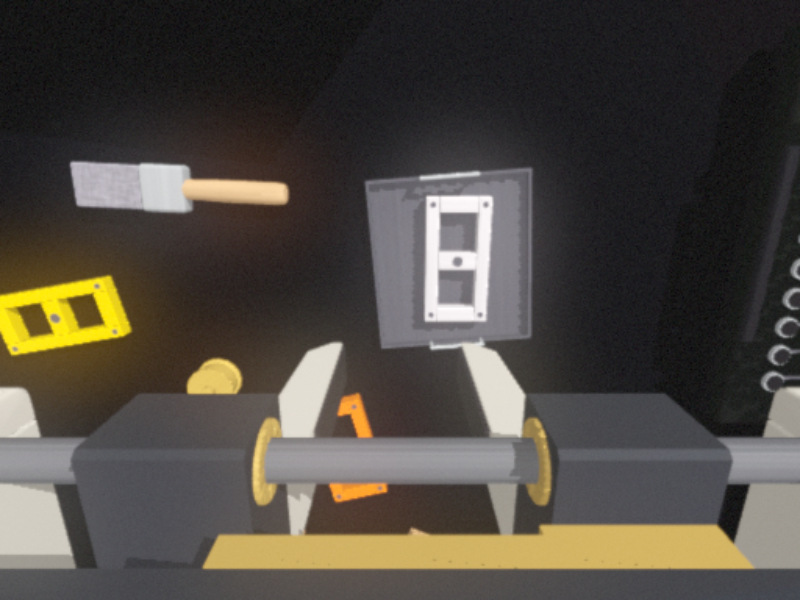

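```bash
python3 - <<'E'
from h import *
d=snap('scene','s1'); e=snap('side','e1')
cv2.imwrite('pics/s1b.png',np.hstack([cv2.resize(d['img'][180:270,190:310],(480,360)),cv2.resize(e['img'][150:270,200:320],(360,360))])[:, :800])
E
```

```text
(no output)
```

View pics/s1b.png

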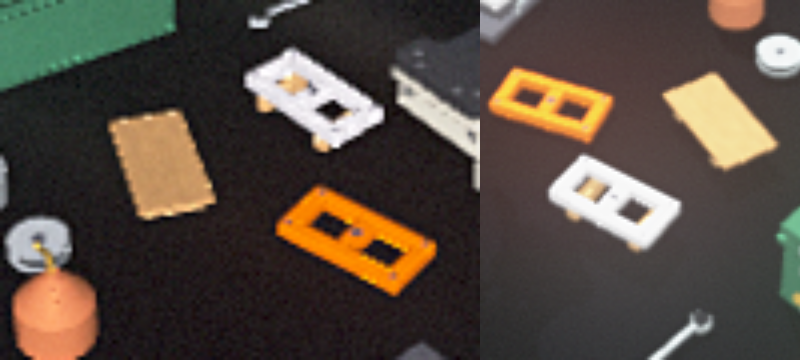

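The separator was not picked up and still lies on its battens. I'll check whether it shifted, and where the fingers end, before the next grasp.

```bash
python3 - <<'E'
from h import *
for f in ['scene0','s1']: print(np.round(fit(f,'b',w2px(load(f),[629,-23,23]),23,win=45)[0],1))
for f in ['side0','e1']: print(np.round(fit(f,'b',w2px(load(f),[629,-23,23]),23,win=45)[0],1))
# where the tips lie in wrist pictures vs. expectation
d=load('w3'); p=np.array([629,-23.,130]); 
d4=load('w4'); t=np.array([560.7,360.5,229.5]); a=1.694; ax=np.array([np.cos(a-np.pi/2),np.sin(a-np.pi/2),0])
for s in (-1,1):
    for g in (23.25,33): 
        print(s,g,w2px(d4,t+s*g*ax)*1.5625, w2px(d4,t+s*g*ax+[0,0,19])*1.5625)
i=cv2.imread('pics/w3.png'); cv2.imwrite('pics/c4.png',cv2.resize(i[60:300,110:430],(800,600),interpolation=cv2.INTER_CUBIC))
E
```

```text
[627.  -19.8  68.4 139.   74.3]
[627.  -19.8  68.4 139.   74.3]
[627.6 -24.   76.5 135.8  74.1]
[626.8 -24.   79.4 136.2  74.1]
-1 23.25 [348.31239667 342.4618773 ] [343.11903593 359.71147994]
-1 33 [327.57519876 342.42063505] [320.34763486 359.66633376]
1 23.25 [447.20861321 342.65856262] [451.7159589 359.9267823]
1 33 [467.94402229 342.69980132] [474.485203   359.97192421]
```

View pics/c4.png

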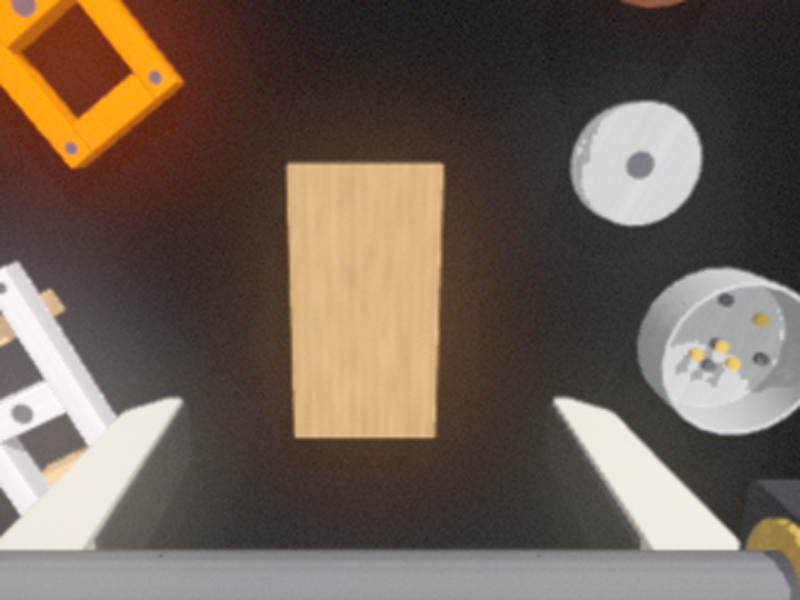

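```bash
python3 - <<'E'
from h import *
x,y,a=629.1,-23.1,74.5
robot.move_gripper(1.0); print(robot.current_gripper_width(),robot.current_t())
ptp(x,y,60,a); lin(x,y,4.8,a,60)
print(robot.current_tcp_pos(),robot.current_gripper_width())
robot.move_gripper(0.6); print(robot.current_gripper_width(),robot.current_t(),robot.current_contact_force())
d=snap('wrist','w5'); s=snap('scene','s5'); e=snap('side','e5')
c=w2px(s,[x,y,20]).astype(int); f=w2px(e,[x,y,20]).astype(int)
cr=lambda im,c,w:cv2.resize(im[c[1]-w:c[1]+w,c[0]-w:c[0]+w],(400,400),interpolation=cv2.INTER_CUBIC)
cv2.imwrite('pics/c5.png',np.hstack([cr(s['img'],c,45),cr(d['img'],np.array([255,240]),110)]))
E
```

```text
1.0027800576483652 11.7667
[629.50679728 -23.22850732   5.23414156] 0.9980515131771182
0.5999058226496978 15.1917 [ 0.24865379 -0.54705339  0.16496206]
```

View pics/c5.png

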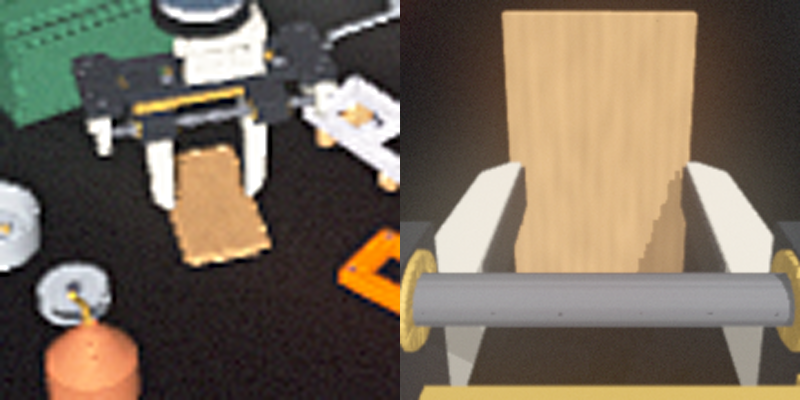

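```bash
python3 - <<'E'
from h import *
x,y,a=629.1,-23.1,74.5
robot.move_gripper(0.0); print(robot.current_gripper_width(),robot.current_t(),robot.current_contact_force())
d=snap('wrist','w6'); s=snap('scene','s6'); e=snap('side','e6')
lin(x,y,25,a,60); print(robot.current_gripper_width(),robot.current_contact_force())
d=snap('wrist','w7'); s2=snap('scene','s7')
c=w2px(s,[x,y,20]).astype(int)
cr=lambda im,c,w:cv2.resize(im[c[1]-w:c[1]+w,c[0]-w:c[0]+w],(400,400),interpolation=cv2.INTER_CUBIC)
cv2.imwrite('pics/c6.png',np.hstack([cr(s2['img'],c,45),cr(d['img'],np.array([255,240]),110)]))
for f in ['w6','w7']: print(np.round(fit(f,'b',(255,180),23,win=90)[0],1))
E
```

```text
0.00893129547476308 16.325 [ 0.38873973 -0.78192889 -0.25980429]
0.006482428574694465 [-0.25292473  0.12726216  0.77056791]
[633.8  -7.1  67.8  92.9  74.6]
[632.  -13.4  68.  106.2  74.6]
```

View pics/c6.png

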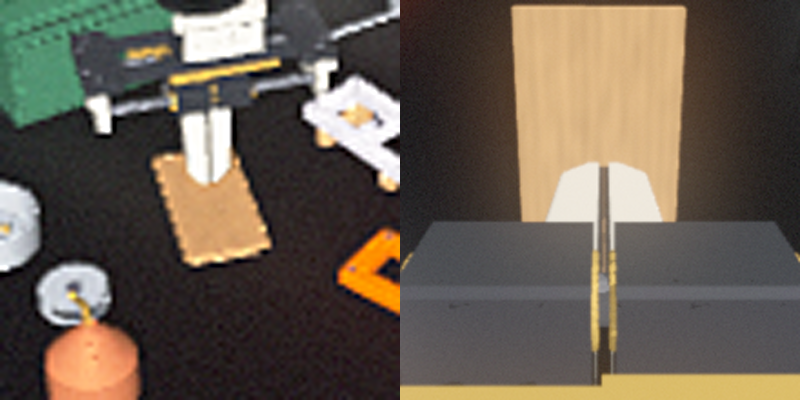

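The fingers close above the plate even at a reported z of 5. So the true tip height disagrees with the reading, and I'll calibrate it by touching bare table.

```bash
python3 - <<'E'
from h import *
s=load('s7'); img=cv2.imread('pics/s7.png')
lin(629.1,-23.1,45,74.5); lin(548,-25,30,74.5,150)
lin(548,-25,6,74.5,100,f=5)
try:
    hit=lin(548,-25,-30,74.5,20,f=4)
except robot.MotionError as e: hit=e
print(hit,robot.current_tcp_pos(),robot.current_contact_force(),robot.current_t())
d=snap('scene','s8'); snap('side','e8')
print(w2px(d,robot.current_tcp_pos()))
E
```

```text
True [547.92936459 -24.99110498 -23.69977696] [-1.19265975  0.26493872  5.2882768 ] 19.7667
[248.59322816 221.89609063]
```

Bare table reads z = -23.7, so the tip is really about 23.4 mm higher than reported. The wrist-picture scale agrees. I'll apply that offset from here on.

```bash
cat >> h.py <<'E'
OFF=-23.4
def down(x,y,z,a): return [x,y,z+OFF],[np.pi,0,np.radians(a)]
def lin(x,y,z,a,speed=150,f=None):
    p,o=down(x,y,z,a); return robot.move_linear(p,o,speed=speed,f_stop=f)
E
python3 - <<'E'
from h import *
x,y,a=629.1,-23.1,74.5
lin(548,-25,60,a,150); robot.move_gripper(1.0)
lin(x,y,45,a,200); hit=lin(x,y,7.5,a,60,f=8); print('hit',hit)
if not hit:
    robot.move_gripper(0.4); print(robot.current_gripper_width()*93,robot.current_contact_force())
    lin(x,y,60,a,80); print(robot.current_gripper_width()*93)
    snap('wrist','w9')
    if robot.current_gripper_width()>.6:
        lin(x,y,110,a,200)
        ptp(615,362,150,97.2)
        d=snap('wrist','w10'); c=w2px(d,[615,362,17])
        r,v=fit('w10','w',c,17,win=75); print(np.round(r,1),robot.current_gripper_width()*93)
        h=w2px(d,robot.current_tcp_pos()-np.array([0,0,OFF-12])); print(c,h)
        cv2.imwrite('pics/c7.png',np.hstack([v,cv2.resize(d['img'],(533,400))[:,:400]]))
print(robot.current_t(),robot.current_tcp_pos())
E
```

```text
hit False
64.99543066582096 [-0.55887288  0.52014731  1.85405069]
65.39949074569256
[619.6 420.9  26.7  85.2   7.2] 65.5502642589144
[254.93351745 179.44210437] [254.15056771 241.82633278]
26.55 [615.66677736 360.19583066 126.27160882]
```

View pics/c7.png

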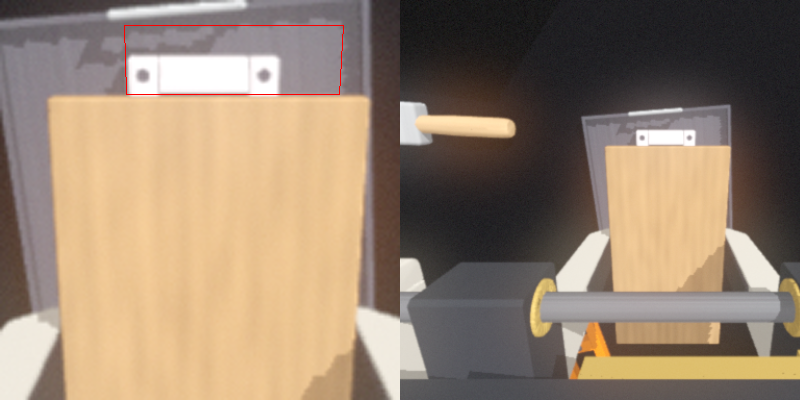

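```bash
python3 - <<'E'
from h import *
print('low w4',np.round(fit('w4','w',w2px(load('w4'),[615,362,17]),17,win=70)[0],1),'w2',np.round(fit('w2','w',w2px(load('w2'),[615,362,17]),17,win=60)[0],1))
d=load('w10'); t=np.array([615.67,360.2]);
print('now',robot.current_tcp_pos(),robot.current_tcp_pos(),robot.current_eef_rot(),robot.current_contact_force())
L=px2w(d,179.5+50*.375,104+97*.375,165.2); Rr=px2w(d,179.5+368*.375,104+97*.375,165.2); b=px2w(d,(415+617)*0+512/533*217,384/400*343,165.2)
print('held corners',L,Rr,'w',np.linalg.norm(L-Rr),'ang',np.degrees(np.arctan2(*(Rr-L)[1::-1])))
M=(L+Rr)/2; ax=np.array([np.cos(np.radians(97.2)),np.sin(np.radians(97.2))]); print('held centre by top edge',M[:2]-63*ax,'lower-left corner',b)
# lower frame end edge in w10
p=[px2w(d,179.5+u*.375,104+v*.375,17) for u,v in ((128,56),(279,56))]; print('low end',p,'centre',(p[0]+p[1])[:2]/2-60*ax, np.linalg.norm(p[0]-p[1]))
E
```

```text
low w4 [615.1 362.5  62.4 121.3 -82.8] w2 [615.3 361.8  62.4 123.  -82.8]
now [615.66677736 360.19583066 126.27160882] [615.66677736 360.19583066 126.27160882] [-3.14115133e+00  6.51643386e-04  1.69426475e+00] [-0.52645326  0.2419317  -0.08292099]
held corners [578.32710249 418.01577799 165.2       ] [641.87171637 426.00983176 165.2       ] w 64.04547484877956 ang 7.170268793612855
held centre by top edge [617.99540315 359.50957869] lower-left corner [593.22882448 294.5820532  165.2       ]
low end [array([579.15408748, 416.99175196,  17.        ]), array([638.15086171, 424.41268472,  17.        ])] centre [616.17246861 361.17533626] 59.46166507377669
```

```bash
cat >> h.py <<'E'
def edges(fn,kind,z,vlo,vhi,near,m=None):
    """rows vlo..vhi: mean left/right edge of the run of mask pixels about column near, world centreline points"""
    d=load(fn); img=cv2.imread('pics/'+fn+'.png'); M=seg(img,kind)
    out=[]
    for v in range(vlo,vhi):
        r=M[v]>0
        if not r[near]: continue
        l=near
        while l>0 and (r[l-1] or r[max(l-4,0):l].any()): l-=1
        q=near
        while q<510 and (r[q+1] or r[q+1:q+5].any()): q+=1
        L,Q=px2w(d,l-.5,v,z),px2w(d,q+.5,v,z); out.append((v,l,q,*((L+Q)/2)[:2],np.linalg.norm(L-Q)))
    return np.array(out)
E
python3 - <<'E'
from h import *
a=97.2; ax=np.array([np.cos(np.radians(a)),np.sin(np.radians(a))]); T=np.array([613.9,361.9])
p=T-40*ax
lin(*p,40,a,150); robot.sleep(.3)
d=snap('wrist','w11'); t=robot.current_tcp_pos(); print(t,p,robot.current_t(),robot.current_eef_rot()[2])
zt=t[2]-OFF+15.5
c=w2px(d,[*(p+60*ax),zt]); f=w2px(d,[*(T+50*ax),17]); print('plate end px',c,'frame pt px',f, zt)
e=edges('w11','b',zt,int(c[1])-8,int(c[1])+40,int(c[0])); print(e[::6].round(1))
g=edges('w11','w',17,int(f[1])-25,int(f[1])+20,int(f[0])); print(g[::4].round(1))
n=np.array([np.sin(np.radians(a)),-np.cos(np.radians(a))])
print('lateral plate',np.median((e[:,3:5]-T)@n),'frame',np.median((g[:,3:5]-T)@n))
E
```

```text
[619.10082848 322.56747014  17.18358456] [618.91332934 322.21541195] 27.8333 1.6968163532116136
plate end px [253.11998421 144.19859175] frame pt px [253.67488435  89.71573904] 56.08358456193545
[[140.  198.  316.  613.2 384.2  64.1]
 [146.  197.  317.  613.6 381.   65.5]
 [152.  197.  316.  613.8 377.8  65.4]
 [158.  198.  316.  614.4 374.5  65.2]
 [164.  198.  316.  614.9 371.2  65.7]
 [170.  198.  315.  615.  367.8  65.5]
 [176.  199.  315.  615.7 364.5  65.4]
 [182.  199.  315.  616.2 361.   65.8]]
[[ 64.  232.  261.  601.3 426.1  18.9]
 [ 68.  220.  255.  595.9 423.1  22.8]
 [ 78.  209.  313.  611.4 419.1  67. ]
 [ 82.  205.  313.  610.4 416.6  69.8]
 [ 86.  209.  315.  612.7 414.4  68.8]
 [ 90.  209.  326.  616.5 412.5  76.2]
 [ 94.  209.  316.  613.6 409.6  70. ]
 [ 98.  210.  318.  614.9 407.3  70.9]]
lateral plate 1.982995814686264 frame 5.204554816052717
```

```bash
python3 - <<'E'
from h import *
import h
img=cv2.imread('pics/w11.png'); g=img.min(axis=2)
for v in (85,100,115): print(v,g[v,195:330:3])
h.seg=lambda im,k: ((im.min(axis=2)>175)*255).astype(np.uint8)
a=97.2; T=np.array([613.9,361.9]); n=np.array([np.sin(np.radians(a)),-np.cos(np.radians(a))])
# outer edges row by row: first/last pixel above threshold among cols 195..330
d=load('w11'); out=[]
for v in range(76,136,3):
    k=np.where(g[v,195:330]>175)[0]
    if len(k)<8: continue
    L,Q=px2w(d,195+k[0]-.5,v,17),px2w(d,195+k[-1]+.5,v,17); out.append((v,195+k[0],195+k[-1],np.linalg.norm(L-Q),((L+Q)[:2]/2-T)@n, (L[:2]-T)@np.array([-n[1],n[0]])))
print(np.round(out,1))
E
```

```text
85 [135 136 138 140 123 238 248 147 147 214 255 228 254 254 255 255 255 255
 255 255 255 255 255 255 255 255 255 255 255 251 248 248 150 150 248 254
 154 145 144 144 140 140 137 137 138]
100 [135 119 120 123 125 209 251 255 255 255 255 215 139 136 140 140 142 141
 141 142 142 141 142 141 141 141 143 139 140 177 252 255 255 255 255 251
 150 146 147 146 139 143 143 140 139]
115 [139 138 117 120 124 161 250 255 255 255 255 233 139 138 134 132 136 136
 137 134 137 136 136 136 137 137 136 133 134 180 252 255 255 255 255 219
 149 149 146 148 142 144 144 142 140]
[[ 76.  209.  302.   59.9   1.2  58.2]
 [ 79.  209.  302.   60.    1.2  56.4]
 [ 82.  209.  302.   60.2   1.2  54.6]
 [ 85.  209.  302.   60.4   1.2  52.8]
 [ 88.  210.  302.   59.9   1.5  51. ]
 [ 91.  210.  302.   60.1   1.5  49.2]
 [ 94.  210.  301.   59.6   1.2  47.3]
 [ 97.  210.  301.   59.8   1.2  45.5]
 [100.  210.  301.   60.    1.2  43.6]
 [103.  210.  301.   60.1   1.2  41.8]
 [106.  210.  301.   60.3   1.2  39.9]
 [109.  210.  301.   60.5   1.2  38. ]
 [112.  211.  301.   60.    1.5  36.1]
 [115.  211.  300.   59.5   1.2  34.2]
 [118.  211.  300.   59.7   1.2  32.3]
 [121.  211.  300.   59.9   1.2  30.3]
 [124.  211.  300.   60.    1.2  28.4]
 [127.  211.  300.   60.2   1.2  26.4]
 [130.  211.  300.   60.4   1.2  24.4]
 [133.  212.  300.   59.9   1.5  22.5]]
```

```bash
cat >> h.py <<'E'
def topedge(fn,kind,u0,u1,v0,v1,z,T,ax):
    d=load(fn); g=cv2.imread('pics/'+fn+'.png').astype(float)
    g=g.min(axis=2) if kind=='w' else g[:,:,2]
    col=g[v0:v1,u0:u1].mean(axis=1); k=np.argmax(np.diff(col)); lo,hi=col[max(k-3,0)],col[min(k+4,len(col)-1)]
    j=np.where(col>(lo+hi)/2)[0]; j=j[j>=max(k-3,0)][0]; v=v0+j-1+((lo+hi)/2-col[j-1])/(col[j]-col[j-1]); 
    return v,(px2w(d,(u0+u1)/2,v,z)[:2]-T)@ax
E
python3 - <<'E'
from h import *
a=97.2; ax=np.array([np.cos(np.radians(a)),np.sin(np.radians(a))]); n=np.array([ax[1],-ax[0]]); T=np.array([613.9,361.9])
t=np.array([619.1,322.57])
f=topedge('w11','w',245,275,60,90,17,T,ax); p=topedge('w11','b',230,280,125,150,56.1,t,ax); print('frame end',f,'plate end',p)
de=(f[1]-60)-(p[1]-63); print('long shift',de)
if abs(de)<3:
    G=T-0.7*n+de*ax; print('target',G)
    lin(*G,40,a,120); q=robot.current_tcp_pos(); print(q)
    lin(*G,12,a,80)
    hit=lin(*G,4,a,12,f=2.5); print('touch',hit,robot.current_tcp_pos()[2]-OFF,robot.current_contact_force())
    z=robot.current_tcp_pos()[2]-OFF
    robot.move_gripper(0.82); print(robot.current_gripper_width()*93)
    lin(*G,z+35,a,100); lin(*(G-60*ax),110,a,200)
    d=snap('wrist','w12'); print(robot.current_t())
    print(w2px(d,[*G,22]),np.round(fit('w12','b',w2px(d,[*G,22]),22,win=90)[0],1))
E
```

```text
frame end (np.float64(75.0061153174141), np.float64(58.84183768276417)) plate end (np.float64(139.37593324549846), np.float64(62.2584249256076))
long shift -0.41658724284342696
target [613.25773194 361.39896441]
[612.84665065 362.10655059  16.37923658]
touch True 6.720291229932105 [-0.24940355 -0.69666582  4.84509526]
75.93102777201948
30.9417
[255.28962803 128.94967358] [615.1 360.6  66.5 126.1 -82.7]
```

Separator placed: it touched at z = 6.7 (6.5 expected). The fit gives 66.5 x 126.1, within 0.4 mm of the lower frame. Next is the upper frame, gripped with the tips just above its underside so they clear the separator's margin.

```bash
cat >> h.py <<'E'
_s=seg
def seg(img,kind): return ((img.min(axis=2)>175)*255).astype(np.uint8) if kind=='w' else _s(img,kind)
E
python3 - <<'E'
from h import *
x,y,a=467,-25.5,100.2
robot.move_gripper(0.95)
ptp(x,y,150,a); robot.sleep(.2)
d=snap('wrist','w13'); r,v=fit('w13','w',w2px(d,[x,y,32]),32,win=80); print(np.round(r,1),robot.current_tcp_pos(),robot.current_t())
ang=r[4]%180
ax=np.array([np.cos(np.radians(ang)),np.sin(np.radians(ang))]); n=np.array([ax[1],-ax[0]])
if abs(r[2]-60)<3 and abs(r[3]-120)<3 and abs(ang-a)<3:
    G=np.array(r[:2])-2.0*n+0.75*ax; print(G,ang)
    lin(*G,50,ang,150); hit=lin(*G,19.3,ang,60,f=6); print('hit',hit,robot.current_tcp_pos()[2]-OFF)
    if not hit:
        robot.move_gripper(0.3); w=robot.current_gripper_width()*93; print(w,robot.current_contact_force())
        lin(*G,45,ang,40); robot.sleep(.1); print(robot.current_gripper_width()*93,robot.current_contact_force(),robot.current_t())
        d=snap('wrist','w14')
        cv2.imwrite('pics/c8.png',cv2.resize(d['img'][60:300,96:416],(640,480)))
E
```

```text
[467.7 -26.2  59.9 120.1 -79.9] [467.35864922 -24.93659252 126.40579947] 33.025
[465.62775333 -25.77584323] 100.09804153442383
hit False 19.08432750911871
59.56300501885792 [-0.19698347 -0.62280374  2.04711787]
59.41564543338784 [ 0.32016934 -0.17081642 -1.46829877] 35.9583
```

View pics/c8.png

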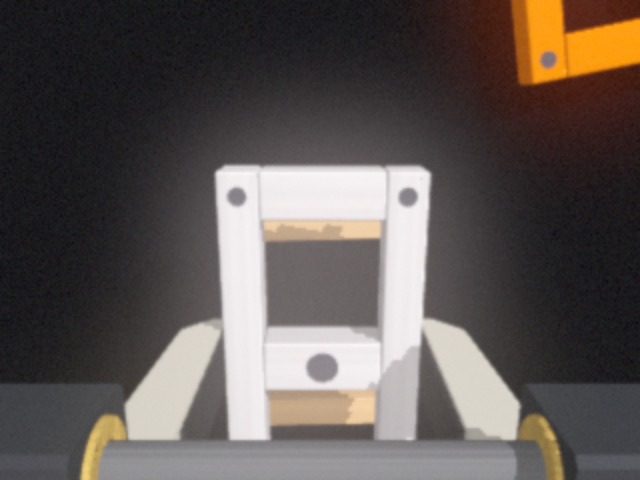

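Frame held level (far end bar at rows 167–220, middle bar centred at (322,367) between the fingers), width 59.5.

```bash
python3 - <<'E'
from h import *
a=97.2; ax=np.array([np.cos(np.radians(a)),np.sin(np.radians(a))]); n=np.array([ax[1],-ax[0]]); G=np.array([613.26,361.40])
robot.move_linear([*robot.current_tcp_pos()[:2],110+OFF],speed=200)
ptp(*(G-45*ax),110,a); lin(*(G-45*ax),52,a,120); robot.sleep(.2)
d=snap('wrist','w15'); t=robot.current_tcp_pos(); print(t,robot.current_eef_rot()[2],robot.current_gripper_width()*93)
zt=t[2]-OFF+12.7; t=t[:2]
# held frame: centreline
c=w2px(d,[*(t+60*ax),zt]); s=w2px(d,[*(G+63*ax),22]); print(c,s)
img=cv2.imread('pics/w15.png'); g=img.min(axis=2); out=[]
for v in range(int(c[1])+4,int(c[1])+44,4):
    k=np.where(g[v,180:335]>175)[0]+180
    if len(k)>8:
        L,Q=px2w(d,k[0]-.5,v,zt),px2w(d,k[-1]+.5,v,zt); out.append((v,k[0],k[-1],np.linalg.norm(L-Q),((L+Q)[:2]/2-t)@n))
print(np.round(out,1))
e=edges('w15','b',22,int(s[1])+4,int(s[1])+40,int(s[0])); print('sep w',np.median(e[:,5]),'lat',np.round((e[::6,3:5]-G)@n,2))
f=topedge('w15','w',int(c[0])-20,int(c[0])+20,int(c[1])-15,int(c[1])+12,zt,t,ax)
p=topedge('w15','b',int(s[0])-20,int(s[0])+20,int(s[1])-15,int(s[1])+12,22,G,ax)
print('frame end',f,'sep end',p,'shift',(p[1]-63)-(f[1]-60),robot.current_t())
E
```

```text
[619.56000108 317.01522918  29.76223689] 1.6965603950861703 59.95603059589385
[253.53814584 142.74185669] [252.89624957  60.75972183]
[[146.  204.  310.   59.    1.9]
 [150.  204.  310.   59.3   1.9]
 [154.  204.  310.   59.5   1.9]
 [158.  204.  310.   59.7   1.9]
 [162.  204.  310.   60.    1.9]
 [166.  205.  309.   59.1   1.9]
 [170.  205.  309.   59.3   1.9]
 [174.  205.  309.   59.6   1.9]
 [178.  205.  309.   59.8   1.9]
 [182.  206.  309.   59.5   2.2]]
sep w 65.84044055922291 lat [1.71 1.71 1.71 1.71 1.71 1.71]
frame end (np.float64(142.76090801886792), np.float64(59.989356358299325)) sep end (np.float64(63.05994764397906), np.float64(61.61703610942312)) shift -1.372320248876207 38.7667
```

```bash
python3 - <<'E'
from h import *
a=97.2; ax=np.array([np.cos(np.radians(a)),np.sin(np.radians(a))]); n=np.array([ax[1],-ax[0]]); G=np.array([613.26,361.40])-0.9*ax
lin(*G,52,a,120); robot.sleep(.2); print(robot.current_tcp_pos())
lin(*G,28,a,80); hit=lin(*G,20,a,12,f=2.5); z=robot.current_tcp_pos()[2]-OFF; print('touch',hit,z,robot.current_tcp_pos(),robot.current_contact_force())
robot.move_gripper(0.8); print(robot.current_gripper_width()*93,robot.current_contact_force())
lin(*G,z+35,a,100); lin(*(G-60*ax),125,a,200); robot.sleep(.15)
d=snap('wrist','w16'); 
r,v=fit('w16','w',w2px(d,[*G,36]),36,win=75); print(np.round(r,2),robot.current_t())
r2,v2=fit('w16','b',w2px(d,[*G,22]),22,win=75); print(np.round(r2,2))
ptp(500,-250,260,90); robot.sleep(.2)
d=snap('wrist','w17'); print(robot.current_t(),robot.current_tcp_pos())
cv2.imwrite('pics/c9.png',np.hstack([cv2.resize(v,(300,300)),cv2.resize(d['img'],(400,300))]))
E
```

```text
[613.50284406 359.81534697  28.56439923]
touch True 23.51687790666911 [6.13659581e+02 3.60635301e+02 1.16877907e-01] [ 0.59169378 -1.11193125  6.30101497]
74.51420579123409 [-0.20168037  0.18943465 -0.3535596 ]
[615.72 359.72  60.   118.48 -82.81] 42.225
[612.29 385.95  35.1   36.74 -82.7 ]
44.5583 [ 500.2911138  -249.48307094  236.38785744]
```

View pics/c9.png

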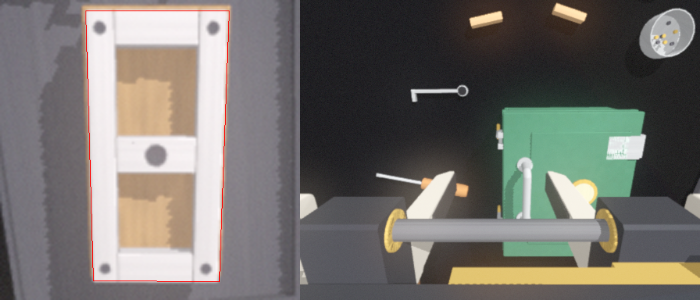

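Stack good: the brown rim shows evenly around the upper frame. In the right picture the lid handle bar runs from about (225,163) downwards. Now a better-placed look, read numerically, since the picture budget is used up.

```bash
python3 - <<'E'
from h import *
d=load('w17'); print(px2w(d,288,209,142),px2w(d,289,279,142))
P=px2w(d,288,209,142)
lin(P[0],P[1]-40,260,90,200); robot.sleep(.2)
d=snap('wrist','w18'); img=d['img']; print(robot.current_tcp_pos(),robot.current_t())
hsv=cv2.cvtColor(img,cv2.COLOR_BGR2HSV)
green=cv2.inRange(hsv,(50,60,30),(95,255,255)); hull=np.zeros_like(green)
cs,_=cv2.findContours(green,cv2.RETR_EXTERNAL,cv2.CHAIN_APPROX_NONE); k=max(cs,key=cv2.contourArea)
cv2.drawContours(hull,[cv2.convexHull(k)],-1,255,-1)
m=(hsv[:,:,1]<60)&(hsv[:,:,2]>110)&(hull>0)
n,lab,st,ce=cv2.connectedComponentsWithStats(m.astype(np.uint8))
for i in range(1,n):
    if st[i,4]>60: print(st[i],ce[i].round(1))
print('green box',cv2.boundingRect(k),cv2.minAreaRect(k))
c=w2px(d,[P[0],P[1]-40,142]); print(c)
for v in range(90,250,8):
    q=np.where(m[v,int(c[0])-60:int(c[0])+50])[0]+int(c[0])-60
    print(v,q.min() if len(q) else None,q.max() if len(q) else None,len(q),end=' | ')
E
```

```text
[ 536.12247659 -276.75899656  142.        ] [ 540.28538975 -364.5685837   142.        ]
[ 535.93469166 -315.77817868  237.11887697] 45.3417
[221 110   9  26 180] [225.1 122.7]
[ 368  115   48   35 1492] [391.4 131.5]
[ 248  146   22  103 1469] [258.8 194.8]
[323 183  30  29 678] [337.3 196.8]
[ 315  218   80   53 1533] [346.9 243.1]
[228 233   6  22  89] [230.7 243.5]
green box (215, 59, 205, 221) ((317.0, 169.0), (220.0, 204.0), 90.0)
[255.39657766 185.52203726]
90 None None 0 | 98 None None 0 | 106 None None 0 | 114 221 228 8 | 122 222 228 7 | 130 222 229 8 | 138 None None 0 | 146 255 262 8 | 154 248 269 22 | 162 249 267 19 | 170 253 265 13 | 178 253 265 13 | 186 253 265 13 | 194 253 265 13 | 202 253 265 13 | 210 254 265 12 | 218 254 265 12 | 226 252 266 15 | 234 229 269 25 | 242 229 264 15 |
```

```bash
python3 - <<'E'
from h import *
d=load('w18'); B=px2w(d,259.2,197,142); e1=px2w(d,259,172,142); e2=px2w(d,259.7,220,142); print(B,e1,e2)
x,y=B[0]-2.0,B[1]+0.7
robot.move_gripper(0.8)
lin(x,y,175,90,200); hit=lin(x,y,123,90,80,f=6); print('hit',hit,robot.current_tcp_pos())
if not hit:
    f0=robot.current_contact_force(); robot.move_gripper(0.0)
    print('width',robot.current_gripper_width()*93,f0,robot.current_contact_force(),robot.current_ft_torque(),robot.current_tcp_pos(),robot.current_t())
    snap('wrist','w19')
E
```

```text
[ 540.22825288 -329.59918929  142.        ] [ 539.89441583 -302.00889893  142.        ] [ 540.90047945 -356.31251128  142.        ]
hit False [ 538.53627397 -329.12572629   99.9695906 ]
width 10.996411887938242 [-0.36153106  0.47928568 -0.40332421] [ 0.18246597 -0.11689287 -0.13778123] [-0.08963827  0.19561713  0.01606205] [ 538.12329313 -328.88418049   99.56822189] 47.9583
```

```bash
python3 - <<'E'
from h import *
p0=np.array([538.23,-329,99.6]); np.save('p0.npy',p0)
o=[np.pi,0,np.pi/2]
def at(th): c,s=np.cos(th),np.sin(th); return p0+[-178*c+42*s+178,0,42*c+178*s-42]
prev=p0
for th in (.006,.012,.018,.024,.03,.04,.055,.075,.095):
    robot.move_linear(list(at(th)),o,speed=8); q=robot.current_tcp_pos(); f=robot.current_contact_force()
    print(th,(q-p0).round(1),f.round(1),round(robot.current_gripper_width()*93,1),round(robot.current_t(),1))
snap('wrist','w20'); snap('side','e20'); snap('scene','s20')
E
```

```text
0.006 [-0.   0.1  0.5] [ 0.2 -1.5 -5.1] 11.0 48.3
0.012 [0.2 0.1 1.5] [-0.2 -1.6 -8.6] 11.2 48.6
0.018 [0.4 0.2 2.3] [  0.5  -2.9 -14.3] 11.1 48.9
0.024 [0.7 0.1 3.8] [  0.4  -3.3 -14.2] 11.2 49.1
0.03 [1.6 0.  6.7] [-2.  -0.7 -5.6] 10.9 49.4
0.04 [1.9 0.  7.7] [-1.1  0.1 -5. ] 11.1 49.8
0.055 [2.5 0.  9.9] [-3.5 -0.  -4.1] 10.9 50.3
0.075 [ 3.6  0.  13.4] [-2.2  0.2 -4.3] 10.8 50.9
0.095 [ 4.7  0.  17. ] [-3.8  0.8 -2.7] 11.3 51.5
```

Seal broken (peak above 14 N, then 3–5 N of weight). I'll check the lid angle independently from the fixed cameras, by tracking lid features against the predicted opening angle.

```bash
python3 - <<'E'
from h import *
hx,hz=716.2,100
def rot(P,th): c,s=np.cos(th),np.sin(th); r=P-[hx,0,hz]; return np.array([hx+r[0]*c+r[2]*s,P[1],hz+r[2]*c-r[0]*s])
for a,b in (('e1','e20'),('s1','s20')):
    A=cv2.imread(f'pics/{a}.png',0);B=cv2.imread(f'pics/{b}.png',0); d=load(a)
    poly=np.array([w2px(d,[x,y,108]) for x,y in ((508,-205),(508,-455),(600,-455),(600,-205))]).astype(np.int32)
    m=np.zeros_like(A); cv2.fillPoly(m,[poly],255); m=cv2.dilate(m,np.ones((5,5)))
    g=cv2.goodFeaturesToTrack(A,60,.02,4,mask=m); q,st,er=cv2.calcOpticalFlowPyrLK(A,B,g,None,winSize=(11,11)); bk,st2,_=cv2.calcOpticalFlowPyrLK(B,A,q,None,winSize=(11,11))
    for i in range(len(g)):
        u=g[i,0]; 
        if not st[i] or np.linalg.norm(bk[i]-g[i])>.5 or er[i]>12: continue
        P=px2w(d,*u,108); f=q[i,0]-u; p1=w2px(d,rot(P,.1))-w2px(d,P); th=.1*(f@p1)/(p1@p1)
        print(a,u.round(),P[:2].round(),f.round(1),'pred.1',p1.round(1),'th',round(th,3),er[i].round(1))
print(robot.current_tcp_pos(),robot.current_contact_force(),robot.current_t(),robot.current_gripper_width()*93)
E
```

```text
[ 542.92594694 -328.98701931  116.55651442] [-4.93462256  0.78930033 -2.99112208] 51.6667 11.170031833240737
```

```bash
python3 - <<'E'
from h import *
hx,hz=716.2,100
def rot(P,th): c,s=np.cos(th),np.sin(th); r=np.array(P)-[hx,0,hz]; return np.array([hx+r[0]*c+r[2]*s,P[1],hz+r[2]*c-r[0]*s])
for a,b in (('e1','e20'),('e6','e20')):
    A=cv2.imread(f'pics/{a}.png');B=cv2.imread(f'pics/{b}.png'); d=load(a)
    for P in ((508,-455,108),(508,-430,108),(508,-205,108),(508,-230,108),(530,-450,108),(560,-457,108)):
        u=w2px(d,P); x,y=u.round().astype(int); w=9
        T=A[y-w:y+w+1,x-w:x+w+1]; S=B[y-w-12:y+w+13,x-w-8:x+w+9]
        if T.shape[:2]!=(19,19) or S.shape[:2]!=(43,35): print('out',u); continue
        r=cv2.matchTemplate(S,T,cv2.TM_CCOEFF_NORMED); _,mx,_,l=cv2.minMaxLoc(r)
        print(a,P,u.round(),'shift',(l[0]-8,l[1]-12),round(mx,2),'pred .095',(w2px(d,rot(P,.095))-u).round(1))
# column profiles of luminance (bright minus) at the lid's front edge
A=cv2.imread('pics/e1.png',0);B=cv2.imread('pics/e20.png',0); d=load('e1'); u=w2px(d,(508,-430,108)).astype(int)
print(u); print(A[u[1]-12:u[1]+16,u[0]-1:u[0]+2].mean(1).round()); print(B[u[1]-12:u[1]+16,u[0]-1:u[0]+2].mean(1).round())
E
```

```text
e1 (508, -455, 108) [374. 275.] shift (1, -4) 0.7 pred .095 [ 1.7 -4.9]
e1 (508, -430, 108) [365. 270.] shift (1, -4) 0.6 pred .095 [ 1.6 -4.9]
e1 (508, -205, 108) [298. 223.] shift (1, -5) 0.93 pred .095 [ 0.8 -5. ]
e1 (508, -230, 108) [305. 228.] shift (1, -5) 0.9 pred .095 [ 0.8 -5. ]
e1 (530, -450, 108) [377. 269.] shift (8, 4) 0.68 pred .095 [ 1.5 -4.4]
e1 (560, -457, 108) [386. 264.] shift (5, 8) 0.97 pred .095 [ 1.4 -3.8]
e6 (508, -455, 108) [374. 275.] shift (1, -4) 0.7 pred .095 [ 1.7 -4.9]
e6 (508, -430, 108) [365. 270.] shift (1, -4) 0.6 pred .095 [ 1.6 -4.9]
e6 (508, -205, 108) [298. 223.] shift (2, -6) 0.94 pred .095 [ 0.8 -5. ]
e6 (508, -230, 108) [305. 228.] shift (1, -5) 0.83 pred .095 [ 0.8 -5. ]
e6 (530, -450, 108) [377. 269.] shift (8, 4) 0.68 pred .095 [ 1.5 -4.4]
e6 (560, -457, 108) [386. 264.] shift (5, 8) 0.97 pred .095 [ 1.4 -3.8]
[365 269]
[160. 150. 145. 145. 136. 123. 122. 121. 121. 120. 127. 144. 143. 140.
 216. 244. 229. 192. 167. 145. 165. 179. 167. 148. 126. 114. 112. 112.]
[104. 103. 104. 104. 104. 104. 109. 106. 103. 114. 134. 142. 136. 111.
  81.  79.  96. 101. 103. 115. 142. 155. 144. 127. 109.  98.  97.  96.]
```

The clean matches on the lid's front edge moved (1,-5) px against a predicted (0.8,-5.0), so it stands at about 20 mm. Handing in while holding it.

```bash
python3 - <<'E'
from h import *
robot.sleep(.5); print(robot.current_tcp_pos(),robot.current_contact_force(),robot.current_gripper_width()*93,robot.current_t())
print(robot.hand_in())
E
```

```text
[ 542.90124239 -328.97858185  116.50358921] [-5.2772699   0.41327    -3.68021627] 11.175394726283606 52.1667
the job is handed in; nothing more can be done
None
```

The job is handed in at 52.2 s: the separator and the upper frame are stacked on the lower frame, and the gripper holds the dry box's lid ajar.

**Setback:** My first two tries at the separator closed above it without touching it. The fingertips are really about 23.4 mm higher than the robot reports. I measured this by touching bare table, and I corrected for it from then on.

**Separator:** It was lowered until it touched, at the expected height to within 0.2 mm. The picture afterwards put it within about 0.6 mm of the lower frame and in line with it.

**Upper frame:** It was lowered until it touched and released with no pull. It is in line with the separator to 0.1°, and the brown rim shows evenly all round. The automatic check of the separator under it failed because the frame hides most of the sheet, so the even rim is my evidence there.

**Lid:** The seal let go gently at 14 to 15 N, slightly under the stated 15 to 20 N because I only read the force between steps. The handle rose 17.0 mm, an opening of about 0.095 rad, which puts the front edge about 20 mm up. In the side camera, the clean matches on the front edge moved 5 pixels up, as predicted. The matches at the other end of that edge were weaker and read 4, and two were unusable. My first tracking method found no points at all.

**At hand-in:** The grip, pose and a load of about 4 N were steady.

I didn't take a final picture of the bystanders. The only touches outside the task's parts were the light one on bare table and none on the bystanders that I know of.

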